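# Unlatch the dapping press and hold its die arm off the ball

### The job

With the press's arm still down, draw the sprung latch out sideways by its red post until the red ring on its bar shows clear of the arm's head and keep it there a moment. Then, still gripping the post, lift the arm until the rim of the cup die is about 5 cm above the top of the ball, and finish there, holding the arm up steady by the post; do not let go. Leave the other things on the bench where they are.

Things in the scene. Friction and masses are not known exactly. Their poses are not given: they have to be found in the camera images.
- press: blue press fixed to the bench, base 370 x 130 x 15 mm. Origin on the bench under the ball's centre; x runs along the arm from ball to hinge, y is the way the latch pulls, z up. A dark steel keeper 121 mm high stands at y = -34 to -62 mm; its lip over the latch's nose (2 mm play) holds the closed arm down. Closed, nothing on the press is higher than 152 mm
- ball_top (a point): top of the steel ball stake (36 mm ball wearing a brass dome), 82 mm above the bench, fixed to the press
- die_rim (a point): centre of the lower rim of the round dark cup die (56 mm wide) under the head of the steel arm. 16 mm below ball_top while closed; rises with the arm
- die_arm (a joint): angle of the steel arm (0.4 to 0.8 kg) about its hinge pin, which lies along the press's y at press x = 240 mm, 95 mm above the bench, straight beyond the ball: 0 closed over the ball, grows as the head rises, stop at 0.7 rad. It has no stay and falls shut if let go
- latch (a joint): how far the latch bar is drawn out of the arm's head, m, along the press's +y: 0 at rest, end stop 0.028. A spring pulls it back: 4 N at 0, 9.6 N at the stop. Its nose leaves the keeper at about 0.012; the red ring on the bar is wholly out of the head at 0.019. The latch rides on the arm and rises with it
- tab: the latch's pull: red upright post 18 x 18 x 64 mm at the bar's outer end, square to the press, 86 mm to the +y side of the ball's centre at rest; spans 87 to 151 mm above the bench while closed. Origin on the bar's axis, 103 mm above the bench; z up along the post. 49 mm of bar lies between post and arm's head (56 mm wide, top 120 mm above the bench)
- tab_top (a point): centre of the top face of the red post, 151 mm above the bench while closed
- hammer: bystander: hammer lying on the bench to the -y side of the press, up to about 300 mm long
- dish: bystander: white dish 90 mm wide, 30 mm high, to the +y side of the press
- blanks: bystander: stack of brass blanks, 32 mm wide, 12 mm high, near the press's corner
- bench_block: bystander: steel bench block 80 x 80 x 25 mm
- dap_block: bystander: dark steel block with round hollows, 70 x 70 x 45 mm
- flux_jar: bystander: amber jar 54 mm wide, 70 mm high
- mandrel_stub: bystander: steel cone mandrel standing on a round foot, 56 mm wide, 112 mm high
- screwdriver: bystander: screwdriver lying on the bench

How it is judged:
By the outcome, as a careful person would: the job done as asked, in the order asked, and still so for the second after the job is handed in, while the arm keeps its last pose, push and grip.
It also fails if it takes over 32 s, if anything falls off the work surface, if the arm or the gripper's body presses on something with over 40 N, if the wrist force passes 120 N, or if a joint passes its speed limit or range.

### The arm

A 6-joint arm with a two-finger parallel gripper is mounted at the origin on the work surface. World frame = base frame: x ahead of the robot, y to its left, z up, the work surface at z = 0. Lengths are in m, angles in rad, forces in N, time in s.
With the tool pointing down it reaches from about 0.35 to 0.925 m from the base axis. Payload 6.4 kg.
Tool frame: the origin (TCP) lies on the centre line of the jaws, within the pads' length; the fingertips stand 8 mm ahead of it and the grasp point (between the pads) lies 11 mm behind it; x points along the fingers, y is the direction in which the jaws open and shut, and the axes are right-handed (so a half turn about x gives the same grasp; the last joint's range is limited). The gripper opens to 94 mm and grips with 3 to 60 N. Pads are 16 mm wide; open, the fingers measure 119 mm over their backs; the gripper's body (75 mm by 177 mm) begins 78 mm behind the grasp point.
Start: joints at [1.143, 0.245, 1.558, -0, 1.339, -0.174], TCP at [0.163, 0.629, 0.191] pointing down, gripper open.
Joint ranges: [-3.13, 3.13], [-1.02, 2.26], [0.13, 2.54], [-0.95, 4.09], [0.21, 2.88], [-2.74, 2.74]. Speed limits (rad/s): [2.57, 2.57, 3.14, 3.14, 3.14, 3.14].

### API

Orientations are given as a unit quaternion [w, x, y, z].
In Python, from bench import status, eyes, workorder gives the robot as it stands.
- The arm moves only by the shell command python3 -m crank 'ROWS' [FORCE]. ROWS is a JSON object of lists of equal length, an entry for each row: "delta_pos": the shift along the tool's x, y, z normalised to -1 to 1, where 1 is 0.2 m, a list of three; "delta_rot": the turn, a rotation vector about the tool's x, y, z normalised to -1 to 1, where 1 is 60 degrees, a list of three; "jaw": the opening, from -1 (shut) to 1 (fully open), so that 0 is half open. A call has 1 to 10 rows; each row is the pose to reach, as a shift and turn from the pose commanded when the call began, along the tool's axes at that moment; what a row does not reach only later rows make up. A row lasts 1/8 s, in which the tool goes at most 62.5 mm and 10.7 degrees, less where a joint would pass 70% of its speed; a pose out of reach is approached as far as the arm can. A call with a number of a shift or a turn outside -1 to 1 is refused whole. A call with a gripper value outside its range is refused whole. The fingers move at their own pace and stop on an object; FORCE is the grip in N (left out, the last holds). Time passes only in rows, so rows that repeat a pose let the fingers close. It gives the time, the measured TCP pose, the force and the opening at its end, in the units of the state.
- status.observe(): the state, without advancing time (a new reading comes with each control period).
- eyes.capture(name): name is "scene" or "top" or "wrist"; returns the picture (400x640x3 uint8, red, green, blue); there is no depth.
- eyes.get_calibration(name): a dict with "K" (3x3 intrinsics, pixels), "R" (3x3) and "t" (3): a world point X has camera coordinates R X + t; the wrist camera has in their place "mount" (4x4, takes a point from camera to tool coordinates, whose origin is the TCP and whose axes are the tool frame's). Camera axes: x right, y down, z forward; pixel columns grow to the right and rows downward; lengths in m; the calibration is good to about 2 mm. The wrist camera is an equidistant fisheye: a pixel r from the principal point sees the ray r / f radians off the axis. A picture is of the moment at which its call begins: read the wrist's pose just before it. get_calibration takes no time and is no camera call.
- workorder.hand_in(): hands the job in, once; it reports no verdict.
The state is a dict: "t": time; "qpos": joint angles; "joint_velocities": joint speeds; "joint_efforts": joint torques, N m; "ee_pos": TCP position; "tcp_rot": TCP orientation; "force": force on the tool from outside, world axes, zero at the start; "wrist_torque": the same for the moment, N m; "grip_width": finger opening in m.
Only numpy, scipy, OpenCV 4.12 (cv2) and the standard library are available. Lean on these libraries where they do the work, as an engineer would, in place of code of your own. Each camera call takes 0.05 s, during which the arm holds its last target.

## Working session

There is one attempt and no reset: what is moved stays moved. The work goes in short steps, Python scripts to look and compute and a shell command to move; the robot and the scene stay as the last step left them, time stands still between calls to the robot, and variables do not carry over. Pictures are saved under pics/ and viewed, and the job is handed in when it is done.

```bash
ls; mkdir -p pics; python3 - <<'E'
from bench import status, eyes, workorder
import cv2
s=status.observe(); print(s)
for n in("scene","top"):
    im=eyes.capture(n); cv2.imwrite(f"pics/{n}0.png",im[:,:,::-1]); c=eyes.get_calibration(n); print(n,c)
E
```

```text
pics
{'t': 0.0, 'qpos': array([ 1.14287714e+00,  2.45777536e-01,  1.55898526e+00, -9.36346948e-06,
        1.33871221e+00, -1.74097389e-01]), 'joint_velocities': array([-0.00172528, -0.00028605, -0.00225375, -0.00098837, -0.00037541,
       -0.00064794]), 'joint_efforts': array([-1.14124610e-03, -4.15826619e+01, -3.14602840e+01,  6.84697973e-02,
        3.32217535e-02, -1.22162978e-04]), 'ee_pos': array([0.16295197, 0.62860148, 0.19008422]), 'tcp_rot': array([ 0.7012255 ,  0.08886151,  0.70161398, -0.0901346 ]), 'force': array([ 0.56738276,  0.34423158, -1.55012946]), 'wrist_torque': array([-0.02011401,  0.00037739,  0.00522875]), 'grip_width': 0.09408044079347017}
scene {'K': array([[431.94411298,   0.        , 319.53201128],
       [  0.        , 431.94411298, 195.65967173],
       [  0.        ,   0.        ,   1.        ]]), 'R': array([[-0.74681538,  0.66491636,  0.01237047],
       [ 0.46615158,  0.53665392, -0.70335288],
       [-0.4743095 , -0.51950823, -0.71073321]]), 't': array([ 0.4302497 , -0.20268232,  1.69115784])}
top {'K': array([[381.33970838,   0.        , 317.11012502],
       [  0.        , 381.33970838, 201.45309413],
       [  0.        ,   0.        ,   1.        ]]), 'R': array([[ 0.00222132, -0.99953853,  0.03029509],
       [-0.993051  , -0.00576953, -0.11754333],
       [ 0.11766387, -0.02982347, -0.99260555]]), 't': array([-0.02754177,  0.57228339,  1.25932601])}
```

View pics/scene0.png

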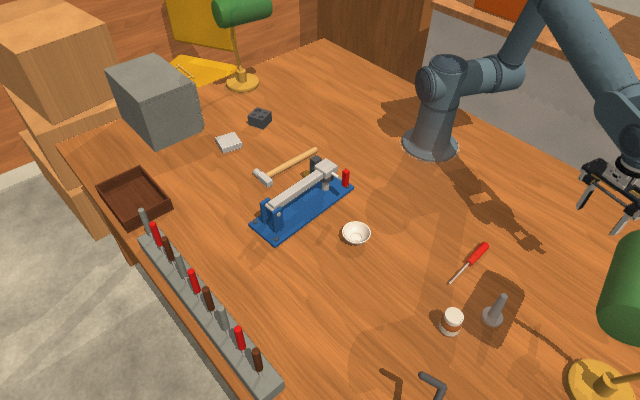

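View pics/top0.png

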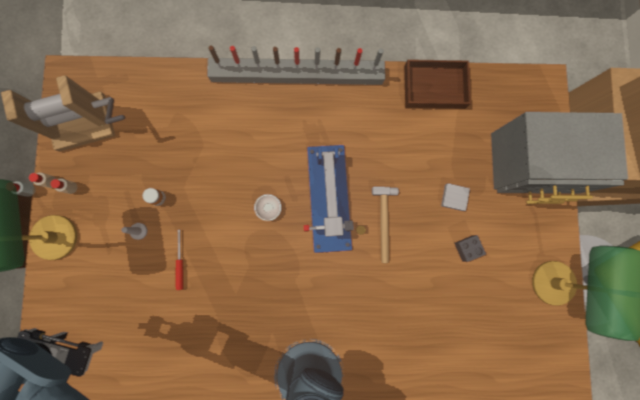

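```bash
python3 - <<'E'
import cv2
a=cv2.imread("pics/top0.png")[135:265,250:400]; cv2.imwrite("pics/t1.png",cv2.resize(a,None,fx=4.5,fy=4.5,interpolation=cv2.INTER_CUBIC))
a=cv2.imread("pics/scene0.png")[140:260,230:380]; cv2.imwrite("pics/s1.png",cv2.resize(a,None,fx=5,fy=5,interpolation=cv2.INTER_CUBIC))
E
```

```text
(no output)
```

View pics/t1.png

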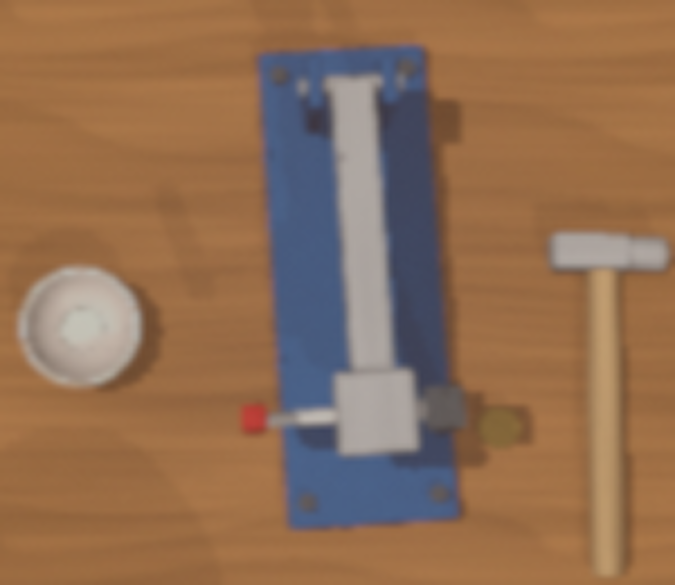

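View pics/s1.png

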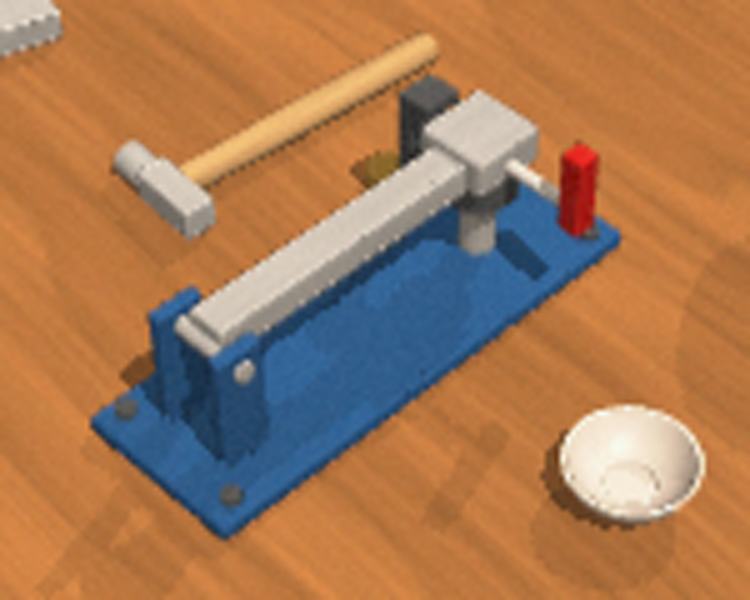

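```bash
cat > h.py <<'E'
import numpy as np
from bench import status, eyes, workorder
def ray(n,u,v,z):
    c=eyes.get_calibration(n); K,R,t=c["K"],c["R"],c["t"]
    d=R.T@np.linalg.solve(K,[u,v,1]); o=-R.T@t
    return o+d*(z-o[2])/d[2]
E
python3 - <<'E'
from h import *
T=lambda x,y:(250+x/4.5,135+y/4.5)
S=lambda x,y:(230+x/5,140+y/5)
P=[ray("top",*T(*p),.015) for p in((259,57),(425,47),(291,527),(459,517))]
TL,TR,BL,BR=P
print(np.round(P,4), np.linalg.norm(TL-BL),np.linalg.norm(TL-TR))
a=(TL+TR-BL-BR); print("yaw",np.arctan2(a[1],a[0]))
b=(TL+BL-TR-BR); print("yaw y",np.arctan2(-b[0],b[1]))
Q=[ray("scene",*S(*p),.015) for p in((92,422),(225,535),(620,238))]
print(np.round(Q,4), np.arctan2(*(Q[1]-Q[2])[1::-1]))
print("post",ray("top",*T(254,418),.151),ray("scene",*S(580,153),.151))
h=[ray("top",*T(*p),.12) for p in((333,374),(413,370),(339,456),(419,449))]
print("head",np.mean(h,0),np.round(h,4))
h=[ray("scene",*S(*p),.12) for p in((480,93),(540,133),(476,165),(422,128))]
print("head",np.mean(h,0),np.round(h,4))
print("hinge ~", ray("top",*T(354,80),.11))
print("dish", ray("top",*T(80,327),.03))
E
```

```text
[[ 0.764   0.008   0.015 ]
 [ 0.7733 -0.1214  0.015 ]
 [ 0.4018 -0.0179  0.015 ]
 [ 0.4095 -0.1449  0.015 ]] 0.3631283892042304 0.12978178953844632
yaw 0.06802198162491581
yaw y 0.06633066575606163
[[ 0.7798 -0.1104  0.015 ]
 [ 0.7714  0.0165  0.015 ]
 [ 0.4086 -0.0094  0.015 ]] 0.07148858446054979
post [0.4770082  0.01068817 0.151     ] [0.47956578 0.01312269 0.151     ]
head [ 0.48292384 -0.07460603  0.12      ] [[ 0.5095 -0.0445  0.12  ]
 [ 0.5126 -0.1007  0.12  ]
 [ 0.4523 -0.0487  0.12  ]
 [ 0.4573 -0.1046  0.12  ]]
head [ 0.48788408 -0.07005077  0.12      ] [[ 0.463  -0.0969  0.12  ]
 [ 0.4604 -0.0416  0.12  ]
 [ 0.5128 -0.046   0.12  ]
 [ 0.5154 -0.0957  0.12  ]]
hinge ~ [ 0.72261078 -0.06011804  0.11      ]
dish [0.55074608 0.14155448 0.03      ]
```

```bash
cat >> h.py <<'E'
from scipy.spatial.transform import Rotation as Ro
def pose():
    s=status.observe(); q=s["tcp_rot"]; return np.array(s["ee_pos"]),Ro.from_quat([q[1],q[2],q[3],q[0]]),s
def goalR(yaw=.068,tilt=0.,sgn=1):
    xp=np.array([np.cos(yaw),np.sin(yaw),0]); z=np.array([0,0,1.])
    yp=np.array([-np.sin(yaw),np.cos(yaw),0])
    # tool x down, tool y = sgn*yp
    x=-z; y=sgn*yp; M=np.stack([x,y,np.cross(x,y)],1)
    return Ro.from_rotvec(yp*tilt)*Ro.from_matrix(M)
def plan(p,R):
    p0,R0,s=pose()
    print("dpos",np.round(R0.inv().apply(p-p0)/.2,3),"drot",np.round((R0.inv()*R).as_rotvec()/np.radians(60),3))
E
python3 - <<'E'
from h import *
p,R,s=pose(); print(np.round(R.as_matrix(),3))
for sg in(1,-1): plan(np.array([.478,.012,.26]),goalR(sgn=sg))
c=eyes.get_calibration("wrist");print(c)
E
```

```text
[[-0.001  0.251  0.968]
 [-0.002  0.968 -0.251]
 [-1.    -0.002 -0.   ]]
dpos [-0.345 -2.59   2.299] drot [-0.307 -0.001  0.002]
dpos [-0.345 -2.59   2.299] drot [2.693e+00 2.000e-03 1.000e-03]
{'K': array([[309.70691629,   0.        , 323.31119248],
       [  0.        , 309.70691629, 206.18726626],
       [  0.        ,   0.        ,   1.        ]]), 'mount': array([[ 9.38298316e-04, -2.71862827e-01,  9.62335556e-01,
        -1.93649459e-01],
       [ 9.99998701e-01,  1.51628287e-03, -5.46666023e-04,
        -1.27954148e-05],
       [-1.31055475e-03,  9.62334819e-01,  2.71863896e-01,
        -7.86398656e-02],
       [ 0.00000000e+00,  0.00000000e+00,  0.00000000e+00,
         1.00000000e+00]])}
```

```bash
python3 -m crank '{"delta_pos":[[-0.3,-0.2,0.15],[-0.35,-0.45,0.4],[-0.35,-0.7,0.62],[-0.35,-0.95,0.84],[-0.35,-0.95,0.84]],"delta_rot":[[-0.05,0,0],[-0.1,0,0],[-0.15,0,0],[-0.2,0,0],[-0.2,0,0]],"jaw":[0.3,0.3,0.3,0.3,0.3]}' 35; python3 -c "
from h import *
plan(np.array([.478,.012,.26]),goalR())"
```

```text
t: 0.72
ee_pos: [0.2789, 0.4008, 0.2609]
tcp_rot: [0.707, 0.016, 0.707, -0.016]
force: [-0.2, 0.1, -1.0]
grip_width: 0.061
dpos [ 0.005 -1.896  1.085] drot [-0.109  0.     0.   ]
```

```bash
python3 -m crank '{"delta_pos":[[0,-0.2,0.13],[0,-0.45,0.26],[0,-0.7,0.4],[0,-0.95,0.54],[0,-0.95,0.54]],"delta_rot":[[-0.05,0,0],[-0.109,0,0],[-0.109,0,0],[-0.109,0,0],[-0.109,0,0]],"jaw":[0.3,0.3,0.3,0.3,0.3]}'; python3 -c "
from h import *
plan(np.array([.478,.012,.26]),goalR())"
```

```text
t: 1.35
ee_pos: [0.3787, 0.2058, 0.2608]
tcp_rot: [0.707, -0.022, 0.707, 0.022]
force: [-0.1, 1.4, 0.2]
grip_width: 0.0612
dpos [ 0.004 -0.998  0.435] drot [-0.005 -0.     0.   ]
```

```bash
python3 -m crank '{"delta_pos":[[0,-0.25,0.11],[0,-0.5,0.22],[0,-0.75,0.33],[0,-0.998,0.435],[0,-0.998,0.435],[0,-0.998,0.435]],"delta_rot":[[0,0,0],[0,0,0],[0,0,0],[0,0,0],[0,0,0],[0,0,0]],"jaw":[0.3,0.3,0.3,0.3,0.3,0.3]}'; python3 -c "
from h import *
import cv2
p,R,s=pose();print(p,R.as_quat(),s['force'])
for n in ('wrist','scene','top'): cv2.imwrite(f'pics/{n}2.png',eyes.capture(n)[:,:,::-1])"
```

```text
t: 2.1
ee_pos: [0.4779, 0.0166, 0.2607]
tcp_rot: [0.706, -0.025, 0.707, 0.025]
force: [0.0, 0.2, -0.5]
grip_width: 0.061
[0.47792994 0.01662801 0.26072352] [-0.0247771   0.70701742  0.02530697  0.70630873] [ 0.01283375  0.1844352  -0.53939024]
```

View pics/wrist2.png

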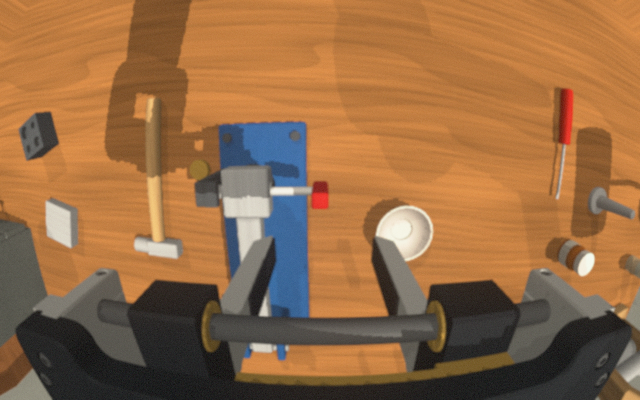

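```bash
python3 -c "
import cv2
a=cv2.imread('pics/wrist2.png')[110:260,180:360]; cv2.imwrite('pics/w2c.png',cv2.resize(a,None,fx=4,fy=4,interpolation=cv2.INTER_CUBIC))"
```

```text
(no output)
```

View pics/w2c.png

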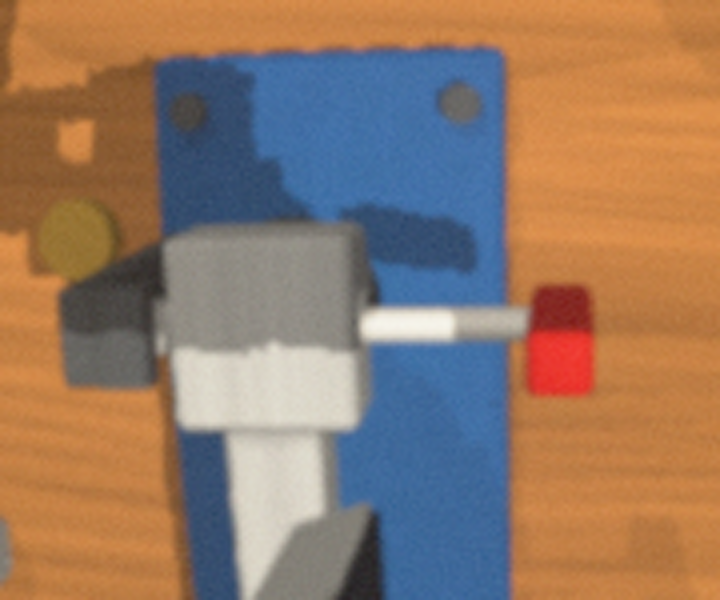

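```bash
cat >> h.py <<'E'
def wray(u,v,z,p,R):
    c=eyes.get_calibration("wrist");K,M=c["K"],c["mount"]
    x=(u-K[0,2])/K[0,0];y=(v-K[1,2])/K[1,1];r=np.hypot(x,y)
    d=np.array([np.sin(r)*x/r,np.sin(r)*y/r,np.cos(r)])
    d=R.apply(M[:3,:3]@d);o=p+R.apply(M[:3,3])
    return o+d*(z-o[2])/d[2]
E
python3 - <<'E'
from h import *
p,R,s=pose()
W=lambda x,y:(180+x/4,110+y/4)
w=lambda x,y,z:np.round(wray(*W(x,y),z,p,R),4)
print("post",w(560,362,.151),[w(*q,.151) for q in((529,331),(593,331),(592,395),(529,395))])
h=[w(*q,.12) for q in((174,348),(362,347),(366,430),(180,430))];print("headtop",h)
b=[w(*q,.015) for q in((157,60),(503,47))];print(b,b[1]-b[0])
print("side edges", w(157,60,.015),w(190,590,.015),w(503,47,.015),w(511,590,.015))
E
```

```text
post [0.4792 0.0133 0.151 ] [array([0.4717, 0.005 , 0.151 ]), array([0.4705, 0.0211, 0.151 ]), array([0.4873, 0.0221, 0.151 ]), array([0.4885, 0.0061, 0.151 ])]
headtop [array([ 0.4911, -0.098 ,  0.12  ]), array([ 0.487 , -0.0423,  0.12  ]), array([ 0.5114, -0.0405,  0.12  ]), array([ 0.5159, -0.0965,  0.12  ])]
[array([ 0.4118, -0.1404,  0.015 ]), array([ 0.4022, -0.0138,  0.015 ])] [-0.0096  0.1266  0.    ]
side edges [ 0.4118 -0.1404  0.015 ] [ 0.6207 -0.1285  0.015 ] [ 0.4022 -0.0138  0.015 ] [0.6081 0.0017 0.015 ]
```

```bash
python3 -c "
from h import *
plan(np.array([.479,.013,.16]),goalR());plan(np.array([.479,.013,.123]),goalR())"
```

```text
dpos [ 0.505 -0.02   0.004] drot [ 0.004 -0.    -0.   ]
dpos [ 0.69  -0.02   0.004] drot [ 0.004 -0.    -0.   ]
```

```bash
python3 -m crank '{"delta_pos":[[0.15,-0.02,0.004],[0.3,-0.02,0.004],[0.45,-0.02,0.004],[0.5,-0.02,0.004],[0.5,-0.02,0.004],[0.5,-0.02,0.004]],"delta_rot":[[0,0,0],[0,0,0],[0,0,0],[0,0,0],[0,0,0],[0,0,0]],"jaw":[0.2,0.2,0.2,0.2,0.2,0.2]}'; python3 -c "
from h import *
import cv2
plan(np.array([.479,.013,.123]),goalR())
cv2.imwrite('pics/wrist3.png',eyes.capture('wrist')[:,:,::-1])"
```

```text
t: 3.0
ee_pos: [0.4803, 0.0116, 0.1626]
tcp_rot: [0.708, -0.025, 0.706, 0.025]
force: [-0.6, -0.3, -0.1]
grip_width: 0.0565
dpos [ 0.198  0.008 -0.006] drot [0.002 0.002 0.001]
```

View pics/wrist3.png

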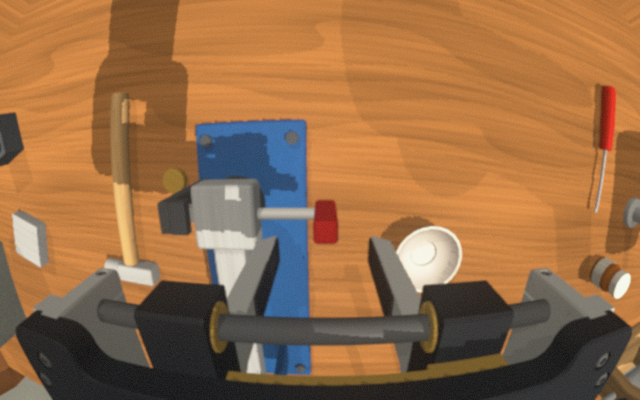

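```bash
python3 - <<'E'
from h import *
import cv2
c=eyes.get_calibration("wrist");K,M=c["K"],c["mount"]
for P in ([.008,0,0],[.011,0,0],[.008,.028,0],[.008,.028,-.008],[.008,.028,.008],[0,0,0]):
    q=np.linalg.inv(M)@np.array(P+[1]);q=q[:3];th=np.arctan2(np.hypot(q[0],q[1]),q[2]);d=q[:2]/np.hypot(*q[:2])
    print(P,K[0,2]+K[0,0]*th*d[0],K[1,2]+K[0,0]*th*d[1])
p,R,s=pose()
print(p,wray(325,235,.151,p,R),wray(325,221,.151,p,R))
a=cv2.imread('pics/wrist3.png')[180:300,240:400]; cv2.imwrite('pics/w3c.png',cv2.resize(a,None,fx=5,fy=5,interpolation=cv2.INTER_CUBIC))
E
```

```text
[0.008, 0, 0] 323.67288276373955 236.2138642324442
[0.011, 0, 0] 323.67283068587375 234.67371628870478
[0.008, 0.028, 0] 363.5747723693423 236.1093945145088
[0.008, 0.028, -0.008] 364.06985805537124 225.36252560911203
[0.008, 0.028, 0.008] 363.06051345337244 246.57484158023962
[0, 0, 0] 323.6729968261073 240.52206741754296
[0.48032513 0.01147856 0.16268103] [0.48079744 0.01244794 0.151     ] [0.47033022 0.01168102 0.151     ]
```

View pics/w3c.png

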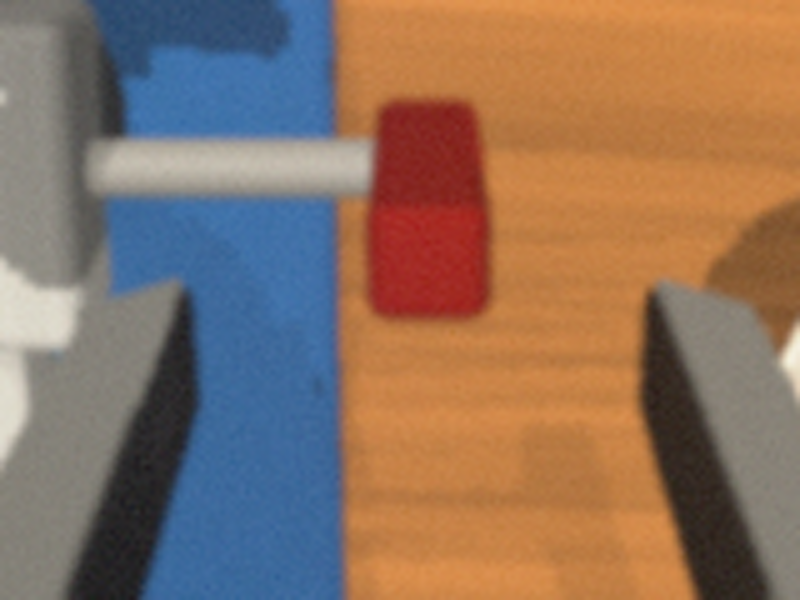

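```bash
python3 - <<'E'
from h import *
import cv2
a=eyes.capture("scene");p,R,s=pose()
c=eyes.get_calibration("scene")
def pr(P):
    q=c["K"]@(c["R"]@P+c["t"]);return q[:2]/q[2]
for P in([0.008,.028,0],[0.008,-.028,0],[0.008,.04,0],[-.015,.028,0],[-.015,-.028,0]):
    w=p+R.apply(P);print(P,pr(w),(pr(w)-[280,100])*6)
a=a[100:200,280:400][:,:,::-1];cv2.imwrite('pics/s3.png',cv2.resize(a,None,fx=6,fy=6,interpolation=cv2.INTER_CUBIC))
E
```

```text
[0.008, 0.028, 0] [352.27187131 173.87339286] [433.63122787 443.24035717]
[0.008, -0.028, 0] [338.90413579 165.36490541] [353.42481472 392.18943245]
[0.008, 0.04, 0] [355.20745226 175.7418734 ] [451.24471357 454.45124041]
[-0.015, 0.028, 0] [352.7870756  168.29412457] [436.72245363 409.76474741]
[-0.015, -0.028, 0] [339.2466566  159.79492333] [355.4799396  358.76954001]
```

View pics/s3.png

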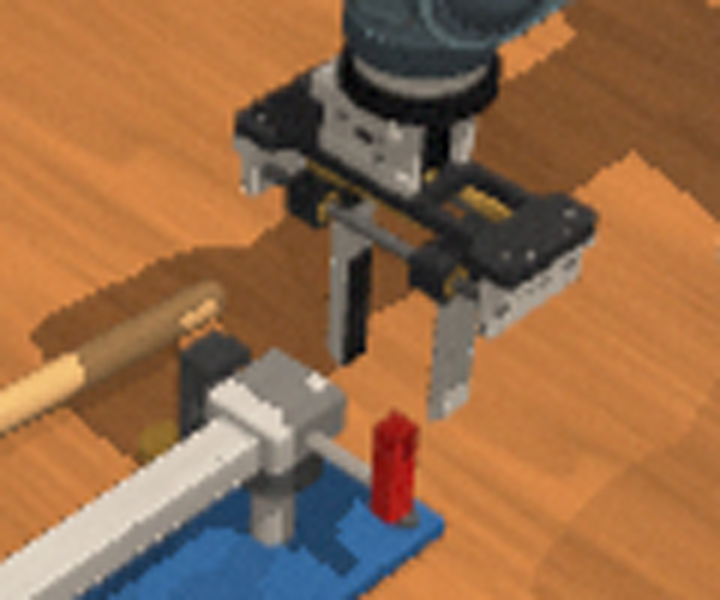

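```bash
python3 -m crank '{"delta_pos":[[0.1,0.006,-0.006],[0.18,0.006,-0.006],[0.21,0.006,-0.006],[0.21,0.006,-0.006],[0.21,0.006,-0.006]],"delta_rot":[[0,0,0],[0,0,0],[0,0,0],[0,0,0],[0,0,0]],"jaw":[0.2,0.2,0.2,0.2,0.2]}'; python3 - <<'E'
from h import *
import cv2
p,R,s=pose();print(p)
b=eyes.capture("wrist")[170:290,240:400][:,:,::-1]
a=eyes.capture("scene")
a=a[110:190,300:400][:,:,::-1];cv2.imwrite('pics/s4.png',cv2.resize(a,None,fx=7,fy=7,interpolation=cv2.INTER_CUBIC))
cv2.imwrite('pics/w4.png',cv2.resize(b,None,fx=5,fy=5,interpolation=cv2.INTER_CUBIC))
E
```

```text
t: 3.72
ee_pos: [0.4786, 0.0125, 0.1198]
tcp_rot: [0.707, -0.025, 0.706, 0.025]
force: [0.8, -0.3, 0.2]
grip_width: 0.0566
[0.47860271 0.01249832 0.11979009]
```

View pics/s4.png

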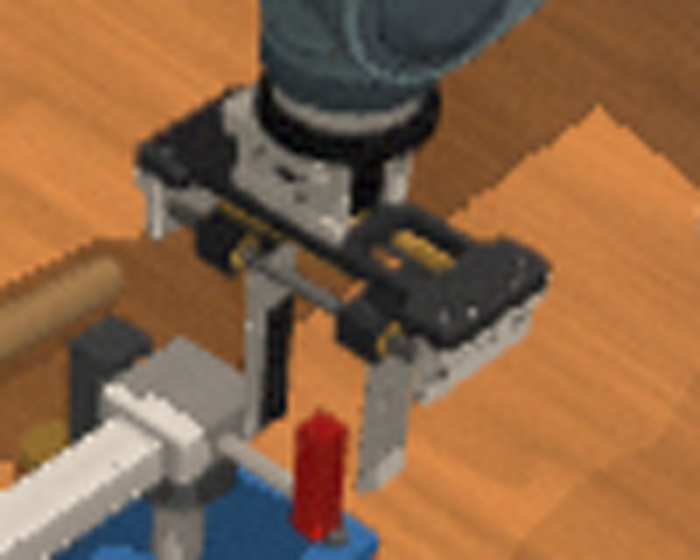

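View pics/w4.png

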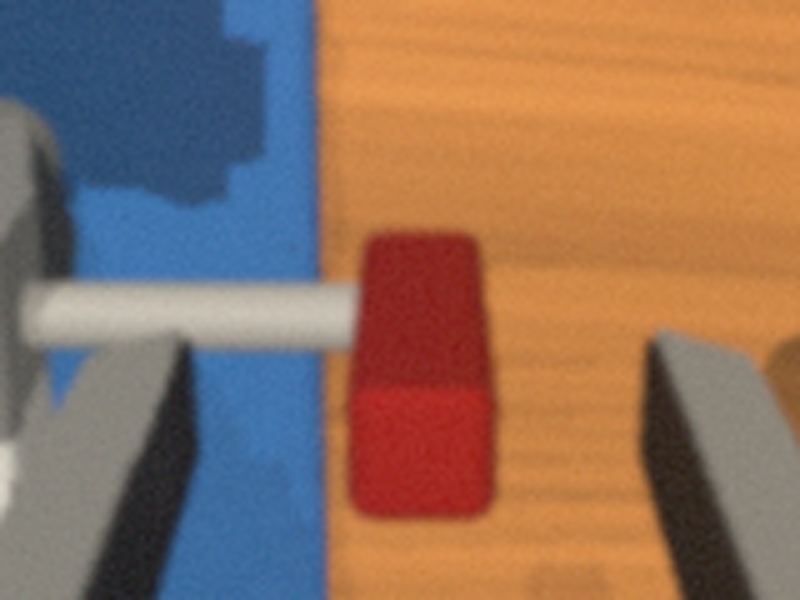

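```bash
python3 - <<'E'
from h import *
p,R,s=pose();print(p,wray(324.4,260.4,.151,p,R),wray(310.5,260.4,.151,p,R),wray(338.8,260.4,.151,p,R))
c=eyes.get_calibration("scene")
def pr(P):
    q=c["K"]@(c["R"]@P+c["t"]);return q[:2]/q[2]
for x in(-.015,.008):
  for y in(.028,-.028):
    w=p+R.apply([x,y,0]);print(x,y,(pr(w)-[300,110])*7)
plan(np.array([.4795,.0125,.1005]),goalR())
E
```

```text
[0.47856061 0.01251034 0.11980025] [0.4783116  0.01292633 0.151     ] [0.47890994 0.00488765 0.151     ] [0.4777409  0.02125976 0.151     ]
-0.015 0.028 [367.44979017 479.37669785]
-0.015 -0.028 [274.82744478 419.8192782 ]
0.008 0.028 [364.00426525 516.67860923]
0.008 -0.028 [272.53642625 457.09256754]
dpos [ 0.097 -0.     0.005] drot [0.002 0.001 0.   ]
```

```bash
python3 -m crank '{"delta_pos":[[0.05,0,0.002],[0.09,0,0.002],[0.09,0,0.002],[0.09,0,0.002]],"delta_rot":[[0,0,0],[0,0,0],[0,0,0],[0,0,0]],"jaw":[0.2,0.2,0.2,0.2]}'; python3 - <<'E'
from h import *
import cv2
p,R,s=pose();print(p)
b=eyes.capture("wrist")[170:290,240:400][:,:,::-1]
a=eyes.capture("scene")
a=a[110:190,300:400][:,:,::-1];cv2.imwrite('pics/s5.png',cv2.resize(a,None,fx=7,fy=7,interpolation=cv2.INTER_CUBIC))
cv2.imwrite('pics/w5.png',cv2.resize(b,None,fx=5,fy=5,interpolation=cv2.INTER_CUBIC))
E
```

```text
t: 4.32
ee_pos: [0.4785, 0.0127, 0.1011]
tcp_rot: [0.707, -0.025, 0.707, 0.025]
force: [0.4, 0.0, 0.6]
grip_width: 0.0566
[0.47847029 0.01266331 0.10105689]
```

View pics/s5.png

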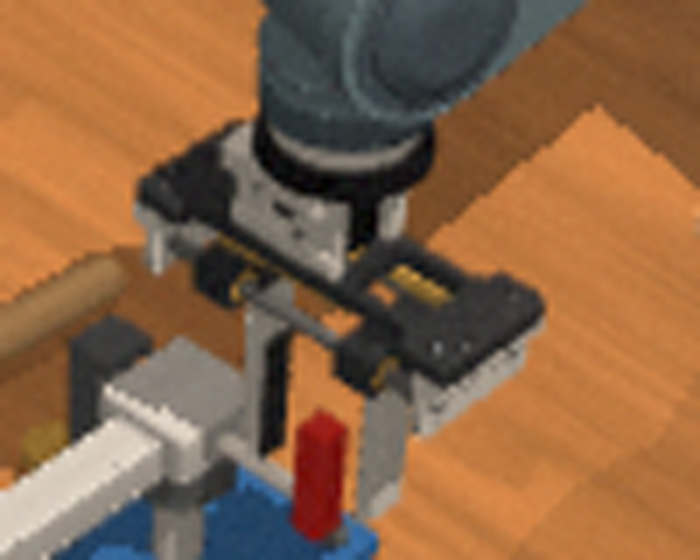

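View pics/w5.png

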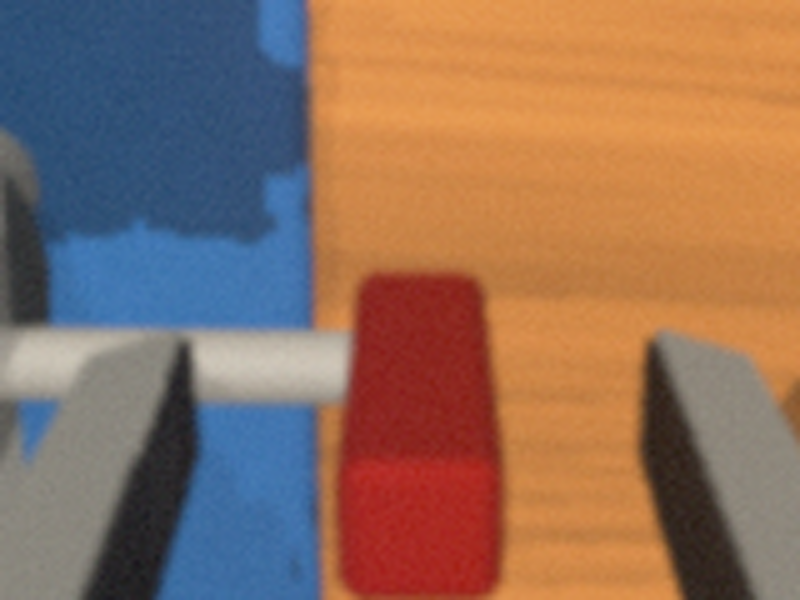

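```bash
python3 -m crank '{"delta_pos":[[0,0,0],[0,0,0],[0,0,0],[0,0,0],[0,0,0],[0,0,0]],"delta_rot":[[0,0,0],[0,0,0],[0,0,0],[0,0,0],[0,0,0],[0,0,0]],"jaw":[-1,-1,-1,-1,-1,-1]}' 40; python3 - <<'E'
from h import *
import cv2
p,R,s=pose();print(p,s["force"],s["wrist_torque"])
b=eyes.capture("wrist")[120:290,200:400][:,:,::-1]
cv2.imwrite('pics/w6.png',cv2.resize(b,None,fx=3.5,fy=3.5,interpolation=cv2.INTER_CUBIC))
E
```

```text
t: 5.18
ee_pos: [0.4785, 0.0129, 0.1012]
tcp_rot: [0.707, -0.025, 0.707, 0.025]
force: [-0.4, 1.3, 0.9]
grip_width: 0.0175
[0.47848317 0.01287003 0.10118878] [-0.37942442  1.28995576  0.87937255] [0.25091437 0.03123157 0.02303999]
```

View pics/w6.png

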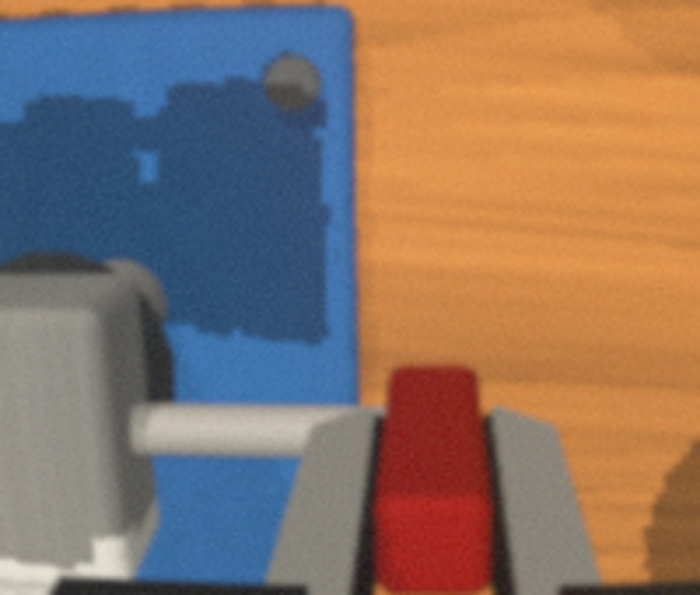

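```bash
python3 -m crank '{"delta_pos":[[0,0.02,0],[0,0.04,0],[0,0.06,0],[0,0.08,0],[0,0.1,0],[0,0.115,0],[0,0.115,0],[0,0.115,0],[0,0.115,0]],"delta_rot":[[0,0,0],[0,0,0],[0,0,0],[0,0,0],[0,0,0],[0,0,0],[0,0,0],[0,0,0],[0,0,0]],"jaw":[-1,-1,-1,-1,-1,-1,-1,-1,-1]}'; python3 - <<'E'
from h import *
import cv2
p,R,s=pose();print(p,s["force"],s["wrist_torque"],s["grip_width"])
b=eyes.capture("wrist")[120:290,200:400][:,:,::-1]
cv2.imwrite('pics/w7.png',cv2.resize(b,None,fx=3.5,fy=3.5,interpolation=cv2.INTER_CUBIC))
E
```

```text
t: 6.35
ee_pos: [0.477, 0.0342, 0.1011]
tcp_rot: [0.707, -0.026, 0.707, 0.024]
force: [1.5, -9.0, -1.1]
grip_width: 0.0177
[0.47700414 0.03423689 0.10106121] [ 1.45129146 -9.00342526 -1.14292862] [-1.12203853 -0.09569625 -0.02420092] 0.017705609297541457
```

View pics/w7.png

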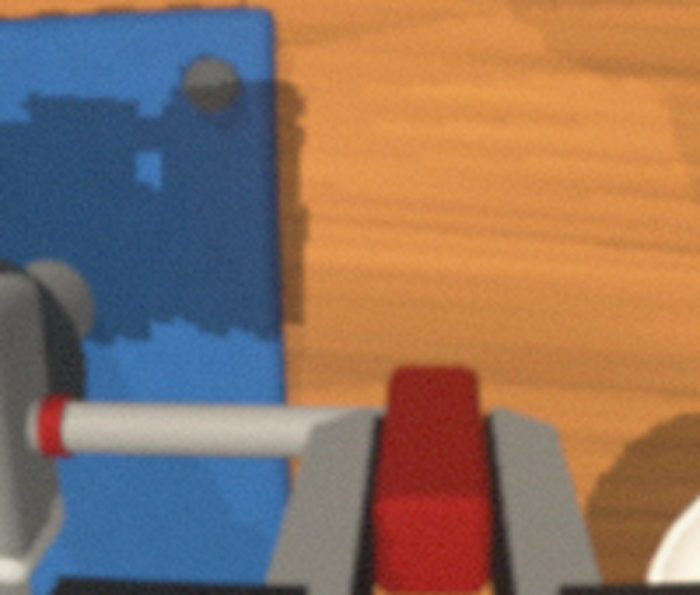

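```bash
python3 -m crank '{"delta_pos":[[0,0.006,0],[0,0.006,0],[0,0.006,0],[0,0.006,0],[0,0.006,0],[0,0.006,0],[0,0.006,0],[0,0.006,0]],"delta_rot":[[0,0,0],[0,0,0],[0,0,0],[0,0,0],[0,0,0],[0,0,0],[0,0,0],[0,0,0]],"jaw":[-1,-1,-1,-1,-1,-1,-1,-1]}'; python3 - <<'E'
from h import *
p,R,s=pose();print(p,s["force"],R.as_matrix())
for th in np.arange(.014,.141,.014):
    rx,rz=-.240,.0061;c,q=np.cos(th),np.sin(th)
    X=rx*c+rz*q;Z=-rx*q+rz*c
    print(np.round([-(Z-rz)/.2,0,(X-rx)/.2],3),round(th/1.0472,4))
E
```

```text
t: 7.4
ee_pos: [0.4769, 0.0354, 0.1011]
tcp_rot: [0.707, -0.026, 0.707, 0.024]
force: [1.2, -8.2, -0.7]
grip_width: 0.0179
[0.47692594 0.03536199 0.1010548 ] [ 1.16526678 -8.15030367 -0.6859925 ] [[ 2.13560109e-04 -6.98742530e-02  9.97555784e-01]
 [-3.25695607e-03  9.97550468e-01  6.98745779e-02]
 [-9.99994673e-01 -3.26391779e-03 -1.45403859e-05]]
[-0.017  0.     0.001] 0.0134
[-0.034  0.     0.001] 0.0267
[-0.05   0.     0.002] 0.0401
[-0.067  0.     0.004] 0.0535
[-0.084  0.     0.005] 0.0668
[-0.101  0.     0.007] 0.0802
[-0.117  0.     0.009] 0.0936
[-0.134  0.     0.011] 0.107
[-0.151  0.     0.013] 0.1203
[-0.167  0.     0.016] 0.1337
```

```bash
python3 -m crank '{"delta_pos":[[-0.017,0,0.001],[-0.034,0,0.001],[-0.05,0,0.002],[-0.067,0,0.004],[-0.084,0,0.005],[-0.101,0,0.007],[-0.117,0,0.009],[-0.134,0,0.011],[-0.151,0,0.013],[-0.167,0,0.016]],"delta_rot":[[0,0.0134,0],[0,0.0267,0],[0,0.0401,0],[0,0.0535,0],[0,0.0668,0],[0,0.0802,0],[0,0.0936,0],[0,0.107,0],[0,0.1203,0],[0,0.1337,0]],"jaw":[-1,-1,-1,-1,-1,-1,-1,-1,-1,-1]}'; python3 - <<'E'
from h import *
import cv2
p,R,s=pose();print(p,s["force"],s["wrist_torque"],s["grip_width"],R.as_matrix()[:,0])
b=eyes.capture("wrist")[120:290,200:400][:,:,::-1]
cv2.imwrite('pics/w8.png',cv2.resize(b,None,fx=3.5,fy=3.5,interpolation=cv2.INTER_CUBIC))
a=eyes.capture("scene")[130:260,240:400][:,:,::-1];cv2.imwrite('pics/s8.png',cv2.resize(a,None,fx=4.5,fy=4.5,interpolation=cv2.INTER_CUBIC))
E
```

```text
t: 8.65
ee_pos: [0.48, 0.0355, 0.1341]
tcp_rot: [0.655, -0.027, 0.755, 0.022]
force: [0.5, -8.6, -2.3]
grip_width: 0.0179
[0.47996099 0.03554165 0.13410894] [ 0.52959442 -8.60977494 -2.32505118] [-1.03899492 -0.44425268  0.10150944] 0.017945417199318702 [-0.13968573 -0.01303573 -0.99011008]
```

View pics/w8.png

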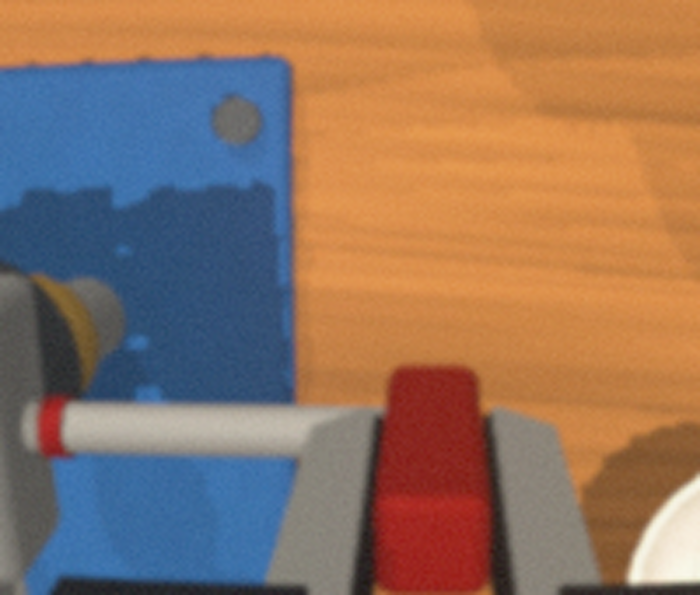

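View pics/s8.png

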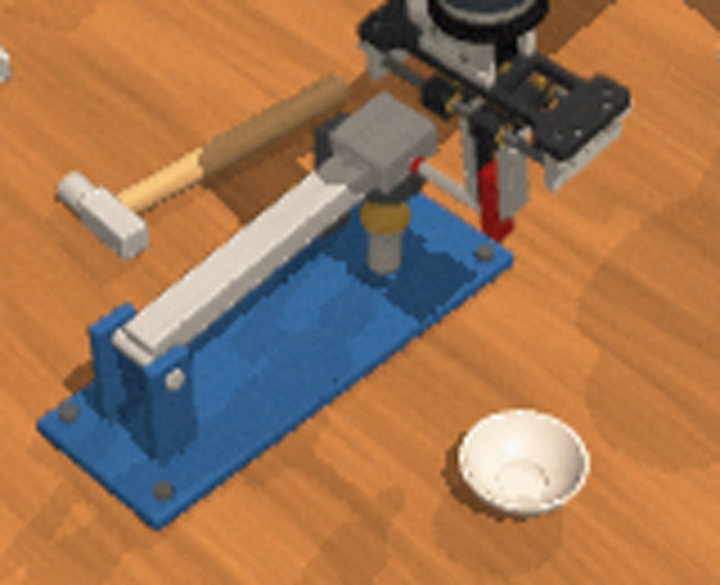

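```bash
python3 -m crank '{"delta_pos":[[-0.017,0,0.001],[-0.034,0,0.001],[-0.05,0,0.002],[-0.067,0,0.004],[-0.084,0,0.005],[-0.101,0,0.007],[-0.117,0,0.009],[-0.134,0,0.011],[-0.151,0,0.013],[-0.16,0,0.015]],"delta_rot":[[0,0.0134,0],[0,0.0267,0],[0,0.0401,0],[0,0.0535,0],[0,0.0668,0],[0,0.0802,0],[0,0.0936,0],[0,0.107,0],[0,0.1203,0],[0,0.128,0]],"jaw":[-1,-1,-1,-1,-1,-1,-1,-1,-1,-1]}'; python3 -m crank '{"delta_pos":[[0,0,0],[0,0,0],[0,0,0],[0,0,0]],"delta_rot":[[0,0,0],[0,0,0],[0,0,0],[0,0,0]],"jaw":[-1,-1,-1,-1]}'; python3 - <<'E'
from h import *
import cv2
p,R,s=pose();print(p,s["force"],s["wrist_torque"],s["grip_width"],R.as_matrix()[:,0])
x=R.as_matrix()[:,0];print("tilt",np.arctan2(np.hypot(x[0],x[1]),-x[2]))
b=eyes.capture("wrist")[120:290,200:400][:,:,::-1]
cv2.imwrite('pics/w9.png',cv2.resize(b,None,fx=3.5,fy=3.5,interpolation=cv2.INTER_CUBIC))
a=eyes.capture("scene")[110:240,240:400][:,:,::-1];cv2.imwrite('pics/s9.png',cv2.resize(a,None,fx=4.5,fy=4.5,interpolation=cv2.INTER_CUBIC))
E
```

```text
t: 10.0
ee_pos: [0.4873, 0.036, 0.1654]
tcp_rot: [0.603, -0.029, 0.797, 0.02]
force: [-0.9, -9.1, -2.3]
grip_width: 0.018
t: 10.5
ee_pos: [0.4872, 0.0359, 0.1653]
tcp_rot: [0.603, -0.029, 0.797, 0.02]
force: [-1.2, -8.3, -2.1]
grip_width: 0.0175
[0.48724317 0.03593939 0.16529556] [-1.19741188 -8.33156679 -2.10743659] [-1.00037812 -0.43305997  0.30403621] 0.017468980518335817 [-0.27037851 -0.02228482 -0.96249616]
tilt 0.27473856897665244
```

View pics/w9.png

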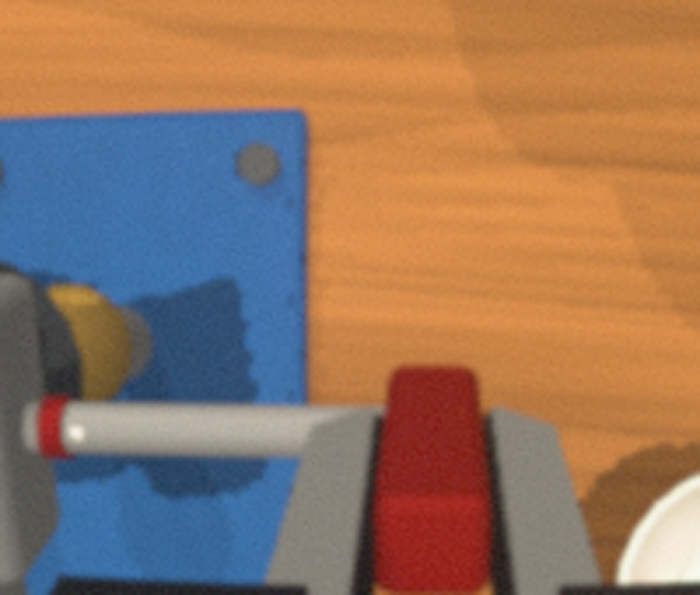

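View pics/s9.png

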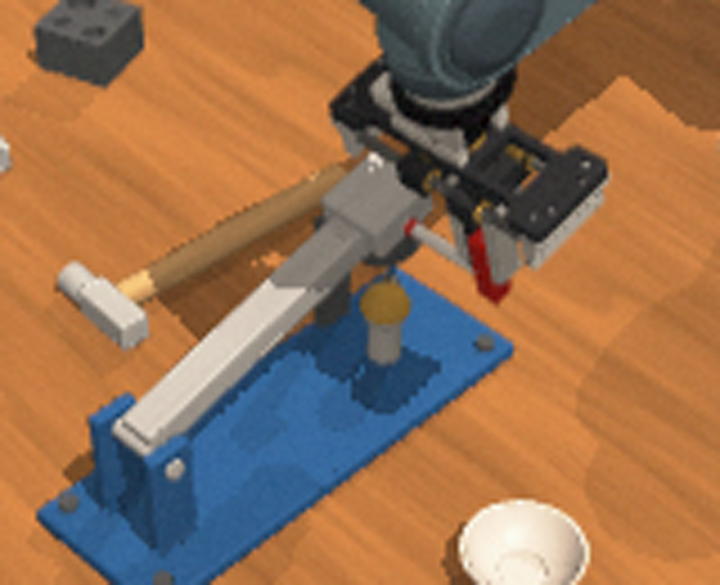

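```bash
python3 - <<'E'
from h import *
c=eyes.get_calibration("scene")
yaw=.069;xp=np.array([np.cos(yaw),np.sin(yaw),0]);yp=np.array([-np.sin(yaw),np.cos(yaw),0])
O=np.array([.479,.0130,0])-.086*yp
def w(x,y,z,th):
    rx,rz=x-.24,z-.095;X=rx*np.cos(th)+rz*np.sin(th)+.24;Z=-rx*np.sin(th)+rz*np.cos(th)+.095
    P=O+X*xp+y*yp+np.array([0,0,Z]);q=c["K"]@(c["R"]@P+c["t"]);return np.round((q[:2]/q[2]-[240,110])*4.5)
for th in(.25,.273,.3):
    print(th,[list(w(*k,th)) for k in((28,28,.12),(28,-28,.12),(0,105,.087),(0,34,.103))])
E
```

```text
0.25 [[np.float64(268.0), np.float64(-2601.0)], [np.float64(-12138.0), np.float64(1751.0)], [np.float64(-2585.0), np.float64(-1681.0)], [np.float64(-2766.0), np.float64(-1797.0)]]
0.273 [[np.float64(256.0), np.float64(-2710.0)], [np.float64(-11117.0), np.float64(1746.0)], [np.float64(-2584.0), np.float64(-1681.0)], [np.float64(-2765.0), np.float64(-1796.0)]]
0.3 [[np.float64(239.0), np.float64(-2845.0)], [np.float64(-10096.0), np.float64(1737.0)], [np.float64(-2584.0), np.float64(-1680.0)], [np.float64(-2764.0), np.float64(-1794.0)]]
```

Those inputs mixed mm with m, so I'll redo the check.

```bash
python3 - <<'E'
from h import *
c=eyes.get_calibration("scene")
yaw=.069;xp=np.array([np.cos(yaw),np.sin(yaw),0]);yp=np.array([-np.sin(yaw),np.cos(yaw),0])
O=np.array([.479,.0130,0])-.086*yp
def w(x,y,z,th):
    rx,rz=x-.24,z-.095;X=rx*np.cos(th)+rz*np.sin(th)+.24;Z=-rx*np.sin(th)+rz*np.cos(th)+.095
    P=O+X*xp+y*yp+np.array([0,0,Z]);q=c["K"]@(c["R"]@P+c["t"]);return np.round((q[:2]/q[2]-[240,110])*4.5).astype(int).tolist()
for th in(.25,.273,.3):
    print(th,[w(*k,th) for k in((.028,.028,.12),(.028,-.028,.12),(0,.1085,.087),(0,.03,.103))])
p,R,s=pose();print(s["t"],s["force"],p)
E
```

```text
0.25 [[377, 238], [320, 201], [496, 296], [410, 229]]
0.273 [[375, 234], [318, 197], [495, 291], [409, 224]]
0.3 [[373, 230], [316, 193], [494, 286], [407, 219]]
10.6 [-0.44751469 -8.5148751  -2.07220322] [0.4872515  0.0359425  0.16529104]
```

```bash
python3 -c "
from h import *
p,R,s=pose();print(s['t'],s['grip_width'],abs(s['joint_velocities']).max())
print(workorder.hand_in())"
```

```text
10.6 0.017588854559355105 0.0020028058885030583
the job is handed in; nothing more can be done
None
```

I drew the latch, lifted the press arm and handed the job in at 10.6 s, with the gripper still holding the post.

- **Latch:** With the arm still down, I pulled the post out about 22.5 mm and held it there for about a second. The wrist camera showed the red ring fully clear of the head, with a sliver of bar beyond it. The sideways spring force was about 8 to 9 N.
- **Lift:** I then raised the arm about its hinge. At the end the gripper had tilted 0.275 rad and risen 64 mm, which puts the die rim about 49–50 mm above the ball. The ring was still clear, the grip steady at 17.5 mm, and the robot's joints were at rest. The dish, hammer and other items visible in the last pictures looked undisturbed.

**Checks that disagreed:**
- **Fingertips:** Both cameras showed the fingertips about 23 mm further back than the tool description says. I went by the pictures and gripped lower than the description would have put it.
- **Arm angle:** Reading the arm's angle from the scene camera gave about 0.26 rad, which would mean a gap of about 47 mm. That reading is only good to about 0.02 rad, so I kept the 49–50 mm figure.
- **Script error:** My first camera check of that angle used mixed units and was meaningless. I redid it correctly before handing in.

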